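Set the book press adjuster and hold it for the lock nut

ROBOT

A 6-joint arm with a two-finger parallel gripper is mounted at the origin on a cart in front of the work surface, level with it; the furniture and walls round the work are solid. World frame = base frame: x ahead of the robot, y to its left, z up, the work surface at z = 0. Lengths are in m, angles in rad, forces in N, time in s.
With the tool pointing down it reaches from about 0.35 to 0.775 m from the base axis. Payload 7.3 kg.
Tool frame: the origin (TCP) lies on the mounting face of the last link; the fingertips stand 178 mm ahead of it and the grasp point (between the pads) lies 159 mm ahead of it; z points along the fingers, y is the line along which they close (so a half turn about z gives the same grasp; the last joint's range is limited). The gripper opens to 92 mm and grips with 3 to 60 N. Pads are 19 mm wide; open, the fingers measure 130 mm over their backs; the gripper's body (75 mm by 190 mm) begins 47 mm behind the grasp point.
Start: joints at [0.971, 0.342, 1.524, -0, 1.275, -0.146], TCP at [0.23, 0.472, 0.405] pointing down, gripper open.
Joint ranges: [-2.53, 2.53], [-0.77, 2.02], [0.04, 2.7], [-1, 4.14], [0.28, 2.66], [-3.11, 3.11]. Speed limits (rad/s): [2.57, 2.57, 3.14, 3.14, 3.14, 3.14].

INTERFACE

Orientations are given as a rotation vector (axis times angle).
In Python, from rig import monitor, imaging, job_done gives the robot as it stands.
- The arm moves only by the tool send_rows, never from a script. Its argument "steps" is a list of rows, each a list of 5 numbers: the shift along the world's x, y, z scaled (see below), then the turn about the world's z scaled (see below), then the closure, from -1 (fully open) to 1 (shut). A call has 1 to 5 rows; each row shifts and turns the commanded pose from where the row before left it; what a row does not reach is not made up. The controller multiplies each number of a shift by 0.05 m and each number of a turn by 360 degrees. A row lasts 1/10 s, in which the tool goes at most 50 mm and 8.59 degrees, less where a joint would pass 70% of its speed; a pose out of reach is approached as far as the arm can. A call with a number of a shift or a turn outside -1 to 1 is refused whole. A call with a gripper value outside its range is refused whole. The fingers move at their own pace and stop on an object; "force" is the grip in N (left out, the last holds). Time passes only in rows, so rows that do not move let the fingers close. It gives the time, the measured TCP pose, the force, the opening and the grip force at its end, in the units of the state.
- monitor.observe(): the state, without advancing time (a new reading comes with each control period).
- imaging.grab_frame(name): name is "scene" or "top"; returns a dict with "frame" (480x640x3 uint8, red, green, blue), "vfov" (degrees; the focal length in pixels is half the picture's height over the tangent of half this angle, whatever the lens; pixels are square), "cx", "cy" (the principal point, pixels), "dist" ([k1, k2, p1, p2, k3] as OpenCV has them; the pictures are not rectified), "world_to_cam" (4x4, takes a point from world to camera coordinates). Camera axes: x right, y down, z forward; pixel columns grow to the right and rows downward; lengths in m; the calibration is good to about 2 mm. A picture is of the moment at which its call begins. There is no depth.
- job_done(): hands the job in; it is judged then, once.
Trained networks look in a picture, given as the dict that the camera call returned (one of the last four; its "shot" number tells which), for a name from the list of things; names that differ only in an ending like _2 or _b are one class to them, and where a whole thing is asked for, a point or a joint stands for the part that bears it (a point fixed in the world has none). Each returns a list of dicts, best first, with "conf" (0 to 1); they miss things now and then, are a little off and sometimes report something else, mostly with a low value. They report only what shows in the picture. A call takes as long as a camera call.
- imaging.find_in(picture, label): "xyz" ([x, y, z] in m, in world coordinates, good to about 4 mm: the middle of the surface that is visible of it).
- imaging.cut_out(picture, label): "region" (480x640 bool, what is visible of it).
The state is a dict: "time_s": time; "qpos": joint angles; "dq": joint speeds; "effort": joint torques, N m; "tcp_pos": TCP position; "tool_rot": TCP orientation; "ft_force": force on the tool from outside, world axes, zero at the start; "ft_torque": the same for the moment, N m; "finger_gap": finger opening in m; "grip_force": force on a finger pad.
Only numpy, scipy, OpenCV 4.12 (cv2) and the standard library are available. Lean on these libraries where they do the work, as an engineer would, in place of code of your own. Each camera call takes 0.05 s, during which the arm holds its last target. There are 200 camera calls.

TASK

A freshly glued notebook lies in the small book press on the desk. First push the press's hand lever all the way down to its stop, so that the bed lifts the notebook; then screw the winged thumbscrew on top of the press in (clockwise from above) until it seats, and from there back it off a quarter turn. Finish with the gripper still holding the thumbscrew there, so that I can tighten its lock nut; leave the lever down and do not disturb the things on the desk.

Things in the scene. Friction and masses are not known exactly. Their poses are not given: they have to be found in the camera images.
- press: Grey book press, fixed: base 200 x 250 x 14 mm, two steel columns, across them a beam 45 mm deep, 232 mm wide, top at 133 mm (dome nuts on its ends to 143 mm). Origin: centre of the base's underside; x points to the back of the press, y to its left, z up. Under the beam a notebook lies on a bed that the lever lifts 14 mm; a pressure plate hangs on the thumbscrew.
- lever (a joint): The hand lever, in rad: 0 = fully up, 0.85 = fully down, at its stop. It starts between 0 and 0.3 and stays where it is left (stiff hinge: about 4 N on the grip moves it). At value v it points to the front of the press (its -x), 1.0 - v rad above level.
- lever_grip (a point): Point on the axis of the lever's black round grip (19 mm diameter, from 70 to 145 mm from the hinge, rounded end), 120 mm from the hinge. It can be pushed down from above with closed fingers.
- lever_hinge (a point): Centre of the lever's hinge, on the left side of the press: 45 mm behind, 137 mm left and 70 mm above the press origin. The hinge axis is the press's y; the lever swings in the vertical plane through this point along the press's x.
- thumbscrew (a joint): Turn of the thumbscrew, rad: 0 = seated (fully in, stops hard, its plate on the raised notebook), growing as it is backed off (counter-clockwise from above); a quarter turn is 1.57. Starts between 1.9 and 3.1, stays where it is left, turns with about 0.1 N m, rises 6 mm a turn. The axis is vertical, through the press origin.
- thumb_wing: Steel wing head of the thumbscrew, over the middle of the beam: flat upright bar 46 mm long, 10 mm thick. Origin on the screw's axis, 168 mm above the desk when seated; the bar reaches from 10 mm below it to 17 mm above. x along the bar, y across its flat sides (pinch there from above). Below: shank and lock nut (28 mm wide, top at 141 mm). Its yaw = the press's yaw + joint thumbscrew.
- glue_stick: Glue stick standing close to the right side of the press, 25 mm diameter, 88 mm tall, loose. Leave alone. Origin: centre of its underside.
- tape_roll: Roll of tape lying left of the press, 100 mm diameter, 25 mm high, loose. Leave alone. Origin: centre of its underside.
- mug: White mug, 92 x 123 x 95 mm, loose, left of the press. Leave alone. Origin: centre of its underside.
- stapler: Stapler, 34 x 118 x 48 mm, loose, left of the press. Leave alone. Origin: centre of its underside.

How it is judged:
On the way, in this order (a step that is already met when the one before it is completed fails the run):
1. the lever is down at its stop (value of joint lever above 0.77 rad), for 0.2 s.
2. the thumbscrew is seated, the lever still down (value of joint thumbscrew below 0.1 rad and value of joint lever above 0.77 rad), for 0.2 s.
At the end, for the whole second after the job is handed in: After having been seated, the thumbscrew stands a quarter turn (1.57 rad, within 0.26 rad) off its seat and still, the gripper's fingers are holding its wing (more than 1.5 N), and the lever is down (above 0.77 rad) (value of joint thumbscrew between 1.31 and 1.83 rad and velocity of joint thumbscrew between -0.1 and 0.1 rad/s and value of joint lever above 0.77 rad and contact force between the fingers and thumb_wing above 1.5 N); the arm keeps its last pose, push and grip.
It fails at once if the glue stick, tape roll, mug or stapler is shifted by more than 30 mm (distance of any of glue_stick, tape_roll, mug, stapler from where it was at the start of the episode above 0.03 m).
It also fails if it takes over 72 s, if anything falls off the work surface, if the arm or the gripper's body presses on something with over 40 N, if the wrist force passes 120 N, or if a joint passes its speed limit or range.

## Working session

There is one attempt and no reset: what is moved stays moved. The work goes in short steps, Python scripts to look and compute and a tool call to move; the robot and the scene stay as the last step left them, time stands still between calls to the robot, and variables do not carry over. Pictures are saved under pics/ and viewed, at most 10 in all, crops included, and the job is handed in when it is done.

Besides the shell and the picture viewer there is one more tool, called after "Emit:" in YAML: its name, and indented under it one key for each argument. send_rows: Moves the arm, as the interface text tells. Its arguments: {"type":"object","properties":{"steps":{"type":"array","items":{"type":"array","items":{"type":"number"}}},"force":{"type":"number"}},"required":["steps"]}

```bash
ls; mkdir -p pics
python3 - <<'E'
from rig import monitor, imaging
import cv2,numpy as np
s=monitor.observe(); print({k:np.round(v,3).tolist() for k,v in s.items()})
for c in("scene","top"):
    p=imaging.grab_frame(c); cv2.imwrite(f"pics/{c}0.png",p["frame"][:,:,::-1]); print(c,p["vfov"],np.round(p["world_to_cam"],3).tolist())
    for n in("press","lever_grip","lever","thumb_wing","glue_stick","tape_roll","mug","stapler"):
        print(n,[(np.round(d["xyz"],3).tolist(),round(d["conf"],2)) for d in imaging.find_in(p,n)[:2]])
E
```

```text
pics
{'time_s': 0.0, 'qpos': [0.971, 0.343, 1.525, -0.0, 1.275, -0.146], 'dq': [-0.0, -0.001, 0.002, -0.002, -0.001, 0.001], 'effort': [0.001, -43.123, -24.422, 0.072, 0.056, -0.0], 'tcp_pos': [0.23, 0.472, 0.404], 'tool_rot': [-0.707, -3.061, 0.002], 'ft_force': [-0.229, 0.097, -0.13], 'ft_torque': [0.009, 0.004, 0.022], 'grip_force': 0.0, 'finger_gap': 0.092}
scene 43.49771383233943 [[-0.446, -0.895, -0.008, 0.08], [-0.543, 0.278, -0.792, 0.439], [0.711, -0.349, -0.61, 1.084], [0.0, 0.0, 0.0, 1.0]]
press [([0.572, -0.251, 0.066], 0.73), ([0.46, -0.047, 0.038], 0.28)]
lever_grip [([0.594, -0.131, 0.136], 0.75), ([0.569, -0.25, 0.064], 0.39)]
lever [([0.591, -0.133, 0.134], 0.76)]
thumb_wing [([0.583, -0.274, 0.173], 0.64)]
glue_stick [([0.515, -0.42, 0.054], 0.8)]
tape_roll []
mug [([0.422, 0.186, 0.058], 0.9)]
stapler [([0.463, -0.046, 0.04], 0.5)]
top 54.74982882250043 [[-0.023, -1.0, 0.017, -0.183], [-0.992, 0.021, -0.127, 0.566], [0.127, -0.02, -0.992, 1.008], [0.0, 0.0, 0.0, 1.0]]
press [([0.583, -0.268, 0.067], 0.57)]
lever_grip [([0.599, -0.134, 0.146], 0.69)]
lever [([0.6, -0.137, 0.144], 0.6)]
thumb_wing [([0.591, -0.274, 0.182], 0.68)]
glue_stick [([0.523, -0.419, 0.087], 0.57)]
tape_roll [([0.616, 0.001, 0.028], 0.87)]
mug [([0.452, 0.178, 0.046], 0.6), ([0.616, 0.002, 0.024], 0.16)]
stapler [([0.451, -0.004, 0.044], 0.89)]
```

View pics/scene0.png

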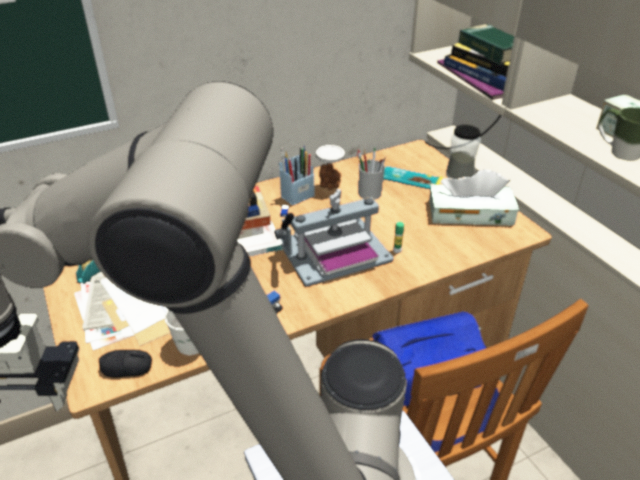

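View pics/top0.png

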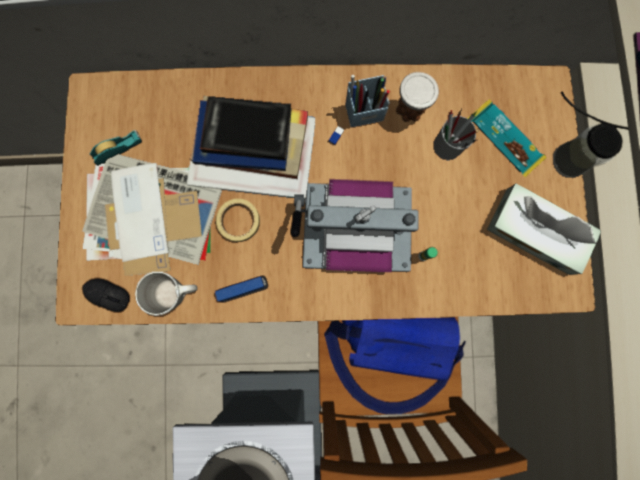

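The press sits around (362,218) in the top view, with its dome nuts near (317,216) and (410,219), the wing at (364,214) and the lever at (297,215). I'll refine these positions from a crop.

```bash
cat > h.py <<'E'
import numpy as np,cv2
from rig import monitor,imaging
def cam(p):
    f=240/np.tan(np.radians(p["vfov"])/2); K=np.array([[f,0,p["cx"]],[0,f,p["cy"]],[0,0,1]]); return K,np.array(p["dist"]),np.array(p["world_to_cam"])
def onz(p,uv,z):
    K,d,W=cam(p); n=cv2.undistortPoints(np.array(uv,float).reshape(-1,1,2),K,d)[:,0]
    r=np.c_[n,np.ones(len(n))]@W[:3,:3]; o=-W[:3,:3].T@W[:3,3]
    return o+r*((z-o[2])/r[:,2])[:,None]
def proj(p,X):
    K,d,W=cam(p); return cv2.projectPoints(np.array(X,float).reshape(-1,3),cv2.Rodrigues(W[:3,:3])[0],W[:3,3],K,d)[0][:,0]
def press2w(x,y,yaw,P):
    c,s=np.cos(yaw),np.sin(yaw); P=np.array(P,float).reshape(-1,3); return P@np.array([[c,s,0],[-s,c,0],[0,0,1]])+[x,y,0]
E
python3 - <<'E'
from h import *
p=imaging.grab_frame("top")
for l in("thumb_wing","lever","press"):
    r=imaging.cut_out(p,l)
    if r:
        m=r[0]["region"].astype(np.uint8); c=max(cv2.findContours(m,0,1)[0],key=cv2.contourArea); print(l,r[0]["conf"],m.sum(),cv2.minAreaRect(c),cv2.boundingRect(c))
a=p["frame"][170:285,280:430,::-1]; cv2.imwrite("pics/c1.png",cv2.resize(a,None,fx=5,fy=5,interpolation=cv2.INTER_CUBIC))
E
```

```text
thumb_wing 0.68 177 ((365.0600280761719, 213.42002868652344), (11.400001525878906, 21.400001525878906), 36.869895935058594) (356, 206, 19, 15)
lever 0.69 392 ((296.1433410644531, 215.3894805908203), (10.42966365814209, 43.67021560668945), 7.352379322052002) (289, 194, 15, 44)
press 0.84 10109 ((354.0624084472656, 224.94052124023438), (127.93754577636719, 91.55812072753906), 1.3971812725067139) (290, 179, 129, 93)
```

View pics/c1.png

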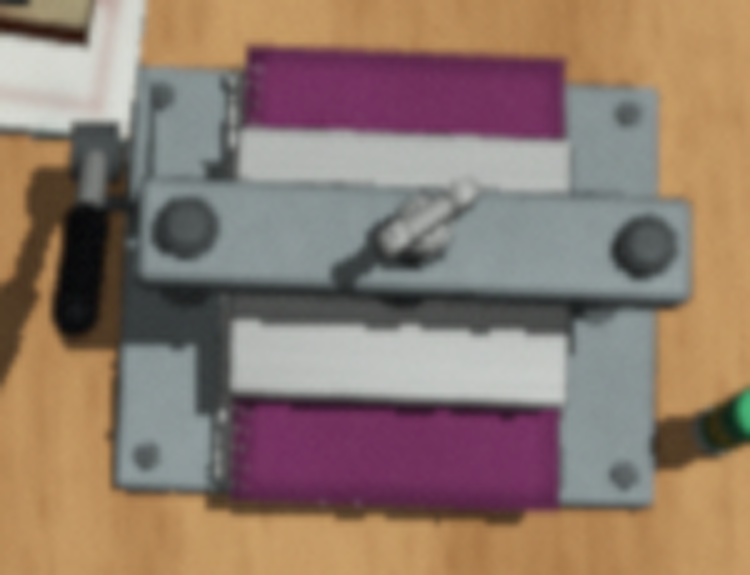

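The crop shows the lever with its grip end near (72,320), nuts at (186,227) and (644,246), and the wing bar from about (385,240) to (475,188). Next I fit the press pose and the joint values.

Run:
```python
from h import *
from scipy.optimize import least_squares
p=imaging.grab_frame("top"); U=lambda q:(np.array(q,float)+.5)/5-.5+[280,170]
px=U([(115,488),(655,505),(655,90),(186,225),(644,244),(147,180),(690,200),(692,297),(140,277)])
bx=[(-.1,.125,.014),(-.1,-.125,.014),(.1,-.125,.014),(0,.1,.141),(0,-.1,.141),(.0225,.116,.133),(.0225,-.116,.133),(-.0225,-.116,.133),(-.0225,.116,.133)]
def res(v):
    B=np.array(bx); B[3:5,1]*=v[3]; return (proj(p,press2w(*v[:3],B))-px).ravel()
r=least_squares(res,[.59,-.27,0,1],loss="soft_l1"); x,y,yaw=r.x[:3]; print("press",r.x.round(4),np.round(res(r.x).reshape(-1,2),1).tolist())
P=lambda q:press2w(x,y,yaw,q)
m=imaging.cut_out(p,"thumb_wing")[0]["region"]
def mask(pts):
    k=np.zeros((480*4,640*4),np.uint8); cv2.fillConvexPoly(k,cv2.convexHull((proj(p,pts)*4+1.5).round().astype(np.int32)),1); return cv2.resize(k*255,(640,480),interpolation=cv2.INTER_AREA)/255
def bar(q):
    c,s=np.cos(q),np.sin(q);h=.168+.006*q/6.283
    return P([(a*c-b*s,a*s+b*c,h+z) for a in(-.023,.023) for b in(-.005,.005) for z in(-.01,.017)])
S=[]
for q in np.arange(1.8,3.2,.05):
    k=mask(bar(q)); S.append((np.minimum(k,m).sum()/np.maximum(k,m).sum(),round(q,2)))
print("wing",sorted(S)[::-1][:5])
ml=imaging.cut_out(p,"lever")[0]["region"]; S=[]
for v in np.arange(0,.32,.02):
    e=1-v; L=P([(.045-d*np.cos(e),.137+w,.07+d*np.sin(e)) for d in(.01,.145) for w in(-.009,.009)]); k=mask(L); S.append((np.minimum(k,ml).sum()/np.maximum(k,ml).sum(),round(v,2)))
print("lever",sorted(S)[::-1][:5])
tip=onz(p,U([(72,322)]),.19); print(tip)
for v in(0,.1,.2,.3,.85,):
    e=1-v; print(v,P((.045-.12*np.cos(e),.137,.07+.12*np.sin(e))).round(4), proj(p,P((.045-.145*np.cos(e),.137,.07+.145*np.sin(e)))).round(1))
```

```text
press [ 0.5964 -0.2738 -0.0569  0.9426] [[-0.5, 0.2], [0.1, 0.5], [0.8, -1.2], [0.3, 0.2], [0.3, -0.2], [-2.0, -1.2], [0.8, -1.0], [0.3, 1.0], [-1.4, 0.9]]
wing [(np.float64(0.668237012690587), np.float64(2.2)), (np.float64(0.6608152772677194), np.float64(2.25)), (np.float64(0.6562095789838043), np.float64(2.15)), (np.float64(0.6379357874037455), np.float64(2.3)), (np.float64(0.6356492230755492), np.float64(2.1))]
lever [(np.float64(0.7097448724362181), np.float64(0.14)), (np.float64(0.7095287510682456), np.float64(0.12)), (np.float64(0.6891452414554826), np.float64(0.1)), (np.float64(0.6854003659153723), np.float64(0.16)), (np.float64(0.6634207343323971), np.float64(0.08))]
[[ 0.55606613 -0.13409032  0.19      ]]
0 [[ 0.5844 -0.1359  0.171 ]] [[294.4 226.2]]
0.1 [[ 0.5747 -0.1353  0.164 ]] [[294.3 232.9]]
0.2 [[ 0.5657 -0.1348  0.1561]] [[294.3 239.1]]
0.3 [[ 0.5575 -0.1344  0.1473]] [[294.4 244.7]]
0.85 [[ 0.5307 -0.1328  0.0879]] [[295.3 263.9]]
```

Emit:
send_rows:
  steps:
    - [0.46,-0.8,0.1,0.0128,1]
    - [0.46,-0.8,0.1,0.0128,1]
    - [0.46,-0.8,0.1,0.0128,1]
    - [0.46,-0.8,0.1,0.0128,1]
    - [0.46,-0.8,0.1,0.0128,1]
  force: 20

```text
time_s: 1.75
tcp_pos: [0.3456, 0.2703, 0.4301]
tool_rot: [0.075, 3.14, 0.001]
ft_force: [0.5, -0.3, -0.8]
finger_gap: 0.0563
grip_force: 0.0
```

Emit:
send_rows:
  steps:
    - [0.46,-0.8,0,0,1]
    - [0.46,-0.8,0,0,1]
    - [0.46,-0.8,0,0,1]
    - [0.46,-0.8,0,0,1]
    - [0.46,-0.8,0,0,1]

```text
time_s: 2.25
tcp_pos: [0.4607, 0.07, 0.43]
tool_rot: [0.082, 3.14, 0.0]
ft_force: [0.3, -0.6, 0.1]
finger_gap: 0.0163
grip_force: 0.0
```

Emit:
send_rows:
  steps:
    - [0.46,-0.8,0,0,1]
    - [0.46,-0.8,0,0,1]
    - [0.46,-0.8,0,0,1]
    - [0.46,-0.8,0,0,1]
    - [0,0,0,0,1]

```text
time_s: 2.75
tcp_pos: [0.5538, -0.0927, 0.4288]
tool_rot: [0.089, 3.14, -0.002]
ft_force: [-0.6, 0.8, -0.5]
finger_gap: 0.0006
grip_force: 0.0
```

Emit:
send_rows:
  steps:
    - [0.36,-0.84,0,0,1]
    - [0,0,-0.5,0,1]
    - [0,0,-0.5,0,1]
    - [0,0,0,0,1]

```text
time_s: 3.15
tcp_pos: [0.5692, -0.1296, 0.3763]
tool_rot: [-0.081, -3.134, -0.004]
ft_force: [0.3, 1.0, -0.0]
finger_gap: 0.0003
grip_force: 0.0
```

Run:
```python
from h import *
print(monitor.observe()["tcp_pos"])
p=imaging.grab_frame("scene"); cv2.imwrite("pics/s1.png",cv2.resize(p["frame"][120:300,220:460,::-1],None,fx=3,fy=3,interpolation=cv2.INTER_CUBIC))
```

```text
[ 0.56924997 -0.12955242  0.3763407 ]
```

View pics/s1.png

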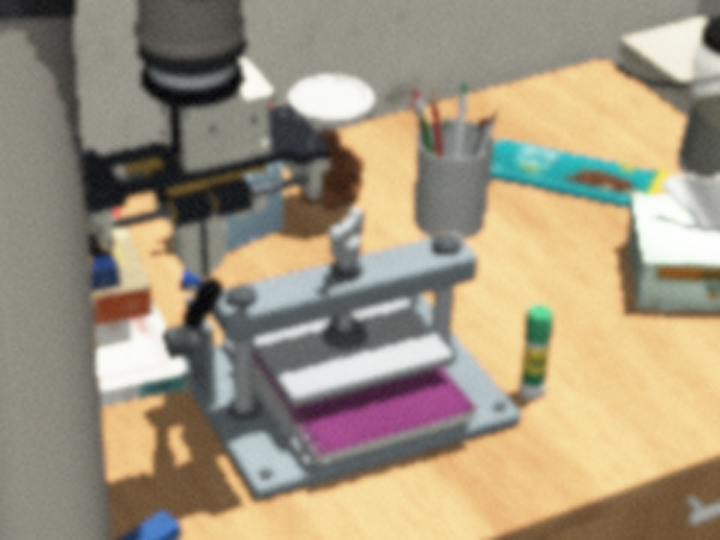

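The fingertips, at about (200,280) in the crop, are right above the lever grip. Now I push along the arc.

Emit:
send_rows:
  steps:
    - [0,-0.1,-0.2,0,1]
    - [-0.1,0,-0.2,0,1]
    - [-0.15,0,-0.2,0,1]
    - [-0.15,0,-0.2,0,1]
    - [-0.1,0,-0.2,0,1]

```text
time_s: 3.7
tcp_pos: [0.5446, -0.1349, 0.33]
tool_rot: [0.081, 3.139, -0.0]
ft_force: [0.4, 0.3, 3.8]
finger_gap: 0.0004
grip_force: 1.2
```

Emit:
send_rows:
  steps:
    - [-0.1,0,-0.2,0,1]
    - [-0.1,0,-0.2,0,1]
    - [-0.05,0,-0.2,0,1]
    - [0,0,-0.15,0,1]
    - [0,0,0,0,1]

```text
time_s: 4.2
tcp_pos: [0.5325, -0.1351, 0.2909]
tool_rot: [-0.081, -3.139, -0.001]
ft_force: [0.2, -0.7, 0.5]
finger_gap: 0.0005
grip_force: 0.0
```

Emit:
send_rows:
  steps:
    - [0,0,-0.1,0,1]
    - [0,0,-0.1,0,1]

```text
time_s: 4.4
tcp_pos: [0.5328, -0.1352, 0.2822]
tool_rot: [0.081, 3.14, -0.0]
ft_force: [-1.5, 1.2, 2.7]
finger_gap: 0.0004
grip_force: 1.3
```

Emit:
send_rows:
  steps:
    - [0,0,-0.08,0,1]
    - [0,0,-0.06,0,1]

```text
time_s: 4.6
tcp_pos: [0.5327, -0.1352, 0.2754]
tool_rot: [0.081, 3.141, -0.0]
ft_force: [-6.1, 1.3, 22.9]
finger_gap: 0.0006
grip_force: 10.5
```

Emit:
send_rows:
  steps:
    - [0,0,0,0,1]
    - [0,0,0,0,1]
    - [0,0,0,0,1]

```text
time_s: 4.9
tcp_pos: [0.5325, -0.1351, 0.276]
tool_rot: [0.081, 3.14, -0.0]
ft_force: [-3.4, 0.4, 9.0]
finger_gap: 0.0005
grip_force: 4.2
```

Emit:
send_rows:
  steps:
    - [0,0,0.5,0,1]
    - [0,0,1,0,1]
    - [0,0,1,0,1]
    - [0,0,0,0,1]
    - [0,0,0,0,1]

```text
time_s: 5.4
tcp_pos: [0.5327, -0.1351, 0.4011]
tool_rot: [0.081, 3.138, -0.001]
ft_force: [-0.8, -1.2, -0.3]
finger_gap: 0.0002
grip_force: 0.0
```

Run:
```python
from h import *
p=imaging.grab_frame("scene"); cv2.imwrite("pics/s2.png",cv2.resize(p["frame"][120:300,220:460,::-1],None,fx=3,fy=3,interpolation=cv2.INTER_CUBIC))
m=imaging.cut_out(p,"thumb_wing"); print(len(m))
P=lambda q:press2w(.5964,-.2738,-.0569,q)
m=m[0]["region"]
def mask(pts):
    k=np.zeros((1920,2560),np.uint8); cv2.fillConvexPoly(k,cv2.convexHull((proj(p,pts)*4+1.5).round().astype(np.int32)),1); return cv2.resize(k*255,(640,480),interpolation=cv2.INTER_AREA)/255
S=[]
for q in np.arange(1.8,3.2,.05):
    c,s=np.cos(q),np.sin(q);h=.168+.006*q/6.283
    k=mask(P([(a*c-b*s,a*s+b*c,h+z) for a in(-.023,.023) for b in(-.005,.005) for z in(-.01,.017)])); S.append((round(np.minimum(k,m).sum()/np.maximum(k,m).sum(),3),round(q,2)))
print(sorted(S)[::-1][:5])
print("lever proj tip .85/.77",[proj(p,P((.045-.145*np.cos(e),.137,.07+.145*np.sin(e)))).round(1) for e in(.15,.23)])
```

```text
1
[(np.float64(0.631), np.float64(2.25)), (np.float64(0.631), np.float64(2.15)), (np.float64(0.63), np.float64(2.2)), (np.float64(0.621), np.float64(2.1)), (np.float64(0.62), np.float64(2.05))]
lever proj tip .85/.77 [array([[299.2, 260.1]]), array([[298.7, 255.9]])]
```

View pics/s2.png

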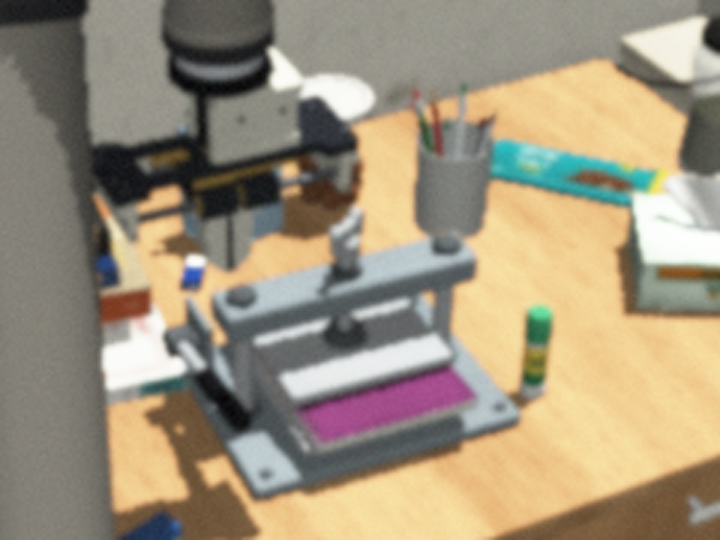

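The lever's black grip now ends at (245,420) in the crop, which is (302,260) in the image. That matches the projection for 0.85. Next I move over the wing, turn by −54° and open the fingers.

Emit:
send_rows:
  steps:
    - [0.25,-0.56,0,-0.0215,-1]
    - [0.25,-0.56,0,-0.0215,-1]
    - [0.26,-0.55,0,-0.0215,-1]
    - [0.26,-0.55,0,-0.0215,-1]
    - [0.25,-0.55,0,-0.0215,-1]

```text
time_s: 6.0
tcp_pos: [0.5965, -0.2747, 0.3977]
tool_rot: [-1.124, -2.93, -0.001]
ft_force: [-0.3, -0.0, 0.0]
finger_gap: 0.0357
grip_force: 0.0
```

Emit:
send_rows:
  steps:
    - [0,0,0,-0.0215,-1]
    - [0,0,0,-0.0215,-1]
    - [0,0,0,0,-1]
    - [0,0,0,0,-1]
    - [0,0,0,0,-1]

```text
time_s: 6.5
tcp_pos: [0.5961, -0.2734, 0.3995]
tool_rot: [-1.498, -2.76, -0.0]
ft_force: [0.1, 0.5, -0.2]
finger_gap: 0.0757
grip_force: 0.0
```

Emit:
send_rows:
  steps:
    - [0,0,-0.33,0,-1]
    - [0,0,-0.33,0,-1]
    - [0,0,-0.33,0,-1]
    - [0,0,-0.33,0,-1]
    - [0,0,0,0,-1]

```text
time_s: 7.0
tcp_pos: [0.5957, -0.2731, 0.3317]
tool_rot: [-1.497, -2.756, -0.0]
ft_force: [0.3, 0.2, -0.3]
finger_gap: 0.0918
grip_force: 0.0
```

Emit:
send_rows:
  steps:
    - [0,0,0,0,1]
    - [0,0,0,0,1]
    - [0,0,0,0,1]
    - [0,0,0,0,1]
    - [0,0,0,0,1]
  force: 15

```text
time_s: 7.5
tcp_pos: [0.5961, -0.2736, 0.3347]
tool_rot: [1.502, 2.758, 0.0]
ft_force: [-0.1, -0.4, -0.4]
finger_gap: 0.0565
grip_force: 0.0
```

Emit:
send_rows:
  steps:
    - [0,0,0,0,1]
    - [0,0,0,0,1]
    - [0,0,0,0,1]
    - [0,0,0,0,1]
    - [0,0,0,0,1]

```text
time_s: 8.0
tcp_pos: [0.5961, -0.2736, 0.3342]
tool_rot: [-1.502, -2.759, -0.0]
ft_force: [0.1, -0.3, 0.5]
finger_gap: 0.0163
grip_force: 0.0
```

Run:
```python
from h import *
s=monitor.observe(); print({k:np.round(s[k],3).tolist() for k in s})
```

```text
{'time_s': 8.0, 'qpos': [-0.547, 0.639, 1.227, 0.0, 1.275, -1.121], 'dq': [-0.0, -0.001, 0.0, 0.001, -0.0, -0.0], 'effort': [0.0, -57.594, -24.407, 0.003, 0.09, -0.0], 'tcp_pos': [0.596, -0.274, 0.334], 'tool_rot': [-1.502, -2.759, -0.0], 'ft_force': [0.074, -0.276, 0.46], 'ft_torque': [-0.06, 0.013, 0.02], 'grip_force': 0.0, 'finger_gap': 0.016}
```

Emit:
send_rows:
  steps:
    - [0,0,0,0,1]
    - [0,0,0,0,1]
    - [0,0,0,0,1]
  force: 25

```text
time_s: 8.3
tcp_pos: [0.5958, -0.2739, 0.3342]
tool_rot: [-1.503, -2.758, 0.001]
ft_force: [-3.4, -1.8, 0.6]
finger_gap: 0.0099
grip_force: 25.8
```

Run:
```python
from h import *
s=monitor.observe(); print({k:np.round(s[k],3).tolist() for k in s})
```

```text
{'time_s': 8.3, 'qpos': [-0.548, 0.639, 1.228, -0.001, 1.276, -1.121], 'dq': [0.001, 0.001, -0.001, -0.0, -0.001, 0.001], 'effort': [2.04, -56.985, -24.974, 0.915, -0.519, -0.048], 'tcp_pos': [0.596, -0.274, 0.334], 'tool_rot': [-1.503, -2.758, 0.001], 'ft_force': [-3.368, -1.804, 0.649], 'ft_torque': [-0.331, 0.571, -0.027], 'grip_force': 25.831, 'finger_gap': 0.01}
```

Emit:
send_rows:
  steps:
    - [0,0,-0.0025,-0.02,1]
    - [0,0,-0.0025,-0.02,1]
    - [0,0,-0.0025,-0.02,1]
    - [0,0,-0.0025,-0.02,1]
    - [0,0,-0.0025,-0.02,1]

```text
time_s: 8.8
tcp_pos: [0.5959, -0.2739, 0.3336]
tool_rot: [-2.287, -2.154, 0.001]
ft_force: [-3.4, -1.4, 0.1]
finger_gap: 0.0095
grip_force: 25.8
```

Emit:
send_rows:
  steps:
    - [0,0,-0.0025,-0.02,1]
    - [0,0,-0.0025,-0.02,1]
    - [0,0,-0.0025,-0.02,1]
    - [0,0,-0.0025,-0.02,1]
    - [0,0,-0.0025,-0.02,1]

```text
time_s: 9.3
tcp_pos: [0.596, -0.2739, 0.333]
tool_rot: [2.84, 1.342, -0.001]
ft_force: [-3.1, -2.2, -0.3]
finger_gap: 0.0098
grip_force: 25.8
```

Emit:
send_rows:
  steps:
    - [0,0,-0.0025,-0.02,1]
    - [0,0,-0.0025,-0.02,1]
    - [0,0,-0.0025,-0.02,1]
    - [0,0,-0.0025,-0.02,1]
    - [0,0,0,0,1]

```text
time_s: 9.8
tcp_pos: [0.596, -0.2739, 0.3326]
tool_rot: [3.083, 0.599, -0.0]
ft_force: [-3.0, -3.1, 1.0]
finger_gap: 0.01
grip_force: 25.8
```

```bash
cat > st.py <<'E'
from h import *
s=monitor.observe(); r=s["tool_rot"]; a=2*np.degrees(np.arctan2(r[1],r[0]))-90
print("axis deg",(a+90)%180-90,"joint thumbscrew if flush",round(np.radians((a-90+3.26)%180),3),{k:np.round(s[k],3).tolist() for k in("time_s","tcp_pos","ft_force","ft_torque","grip_force","finger_gap")})
E
python3 st.py
```

```text
axis deg -68.01664549619869 joint thumbscrew if flush 0.441 {'time_s': 9.8, 'tcp_pos': [0.596, -0.274, 0.333], 'ft_force': [-3.037, -3.072, 0.982], 'ft_torque': [-0.475, 0.575, -0.056], 'grip_force': 25.826, 'finger_gap': 0.01}
```

Emit:
send_rows:
  steps:
    - [0,0,-0.001,-0.01,1]
    - [0,0,-0.001,-0.01,1]
    - [0,0,-0.001,-0.01,1]
    - [0,0,-0.001,-0.01,1]
    - [0,0,-0.001,-0.01,1]

```text
time_s: 10.3
tcp_pos: [0.596, -0.2739, 0.3323]
tool_rot: [3.139, 0.113, -0.0]
ft_force: [-2.5, -3.5, 1.0]
finger_gap: 0.0098
grip_force: 25.8
```

```bash
python3 st.py
```

```text
axis deg -85.8660700208585 joint thumbscrew if flush 0.129 {'time_s': 10.3, 'tcp_pos': [0.596, -0.274, 0.332], 'ft_force': [-2.464, -3.507, 0.957], 'ft_torque': [-0.514, 0.585, 0.063], 'grip_force': 25.836, 'finger_gap': 0.01}
```

Emit:
send_rows:
  steps:
    - [0,0,-0.001,-0.006,1]
    - [0,0,-0.001,-0.006,1]

```text
time_s: 10.5
tcp_pos: [0.596, -0.274, 0.3322]
tool_rot: [3.141, -0.004, -0.0]
ft_force: [-2.7, -3.1, 0.8]
finger_gap: 0.0101
grip_force: 25.8
```

```bash
python3 st.py
```

```text
axis deg 89.87116586734908 joint thumbscrew if flush 0.055 {'time_s': 10.5, 'tcp_pos': [0.596, -0.274, 0.332], 'ft_force': [-2.737, -3.129, 0.847], 'ft_torque': [-0.51, 0.612, 0.058], 'grip_force': 25.838, 'finger_gap': 0.01}
```

Emit:
send_rows:
  steps:
    - [0,0,-0.001,-0.006,1]
    - [0,0,-0.001,-0.006,1]

```text
time_s: 10.7
tcp_pos: [0.596, -0.274, 0.3321]
tool_rot: [3.138, -0.122, -0.0]
ft_force: [-2.3, -2.9, 1.7]
finger_gap: 0.0098
grip_force: 26.0
```

```bash
python3 st.py
```

```text
axis deg 85.56285842666045 joint thumbscrew if flush 3.121 {'time_s': 10.7, 'tcp_pos': [0.596, -0.274, 0.332], 'ft_force': [-2.296, -2.878, 1.737], 'ft_torque': [-0.524, 0.618, 0.434], 'grip_force': 25.994, 'finger_gap': 0.01}
```

The torque jumped to 0.43 N m exactly at the predicted zero, so the screw is seated. I hold there briefly, then back it off.

Emit:
send_rows:
  steps:
    - [0,0,0,0,1]
    - [0,0,0,0,1]
    - [0,0,0,0,1]
    - [0,0,0,0,1]

```text
time_s: 11.1
tcp_pos: [0.596, -0.274, 0.3321]
tool_rot: [3.138, -0.122, -0.0]
ft_force: [-3.4, -3.8, 0.9]
finger_gap: 0.01
grip_force: 26.0
```

```bash
python3 st.py
```

```text
axis deg 85.53089777325135 joint thumbscrew if flush 3.12 {'time_s': 11.1, 'tcp_pos': [0.596, -0.274, 0.332], 'ft_force': [-3.371, -3.832, 0.94], 'ft_torque': [-0.745, 0.702, 0.433], 'grip_force': 25.977, 'finger_gap': 0.01}
```

Emit:
send_rows:
  steps:
    - [0,0,0.0025,0.01,1]
    - [0,0,0.0025,0.02,1]
    - [0,0,0.0025,0.02,1]
    - [0,0,0.0025,0.02,1]
    - [0,0,0.0025,0.02,1]

```text
time_s: 11.6
tcp_pos: [0.596, -0.2739, 0.3327]
tool_rot: [3.047, 0.764, -0.0]
ft_force: [-2.7, -3.8, 1.3]
finger_gap: 0.0099
grip_force: 25.8
```

Emit:
send_rows:
  steps:
    - [0,0,0.0025,0.02,1]
    - [0,0,0.0025,0.02,1]
    - [0,0,0.0025,0.02,1]
    - [0,0,0.0025,0.02,1]
    - [0,0,0.0025,0.02,1]

```text
time_s: 12.1
tcp_pos: [0.596, -0.2739, 0.3333]
tool_rot: [-2.662, -1.669, 0.001]
ft_force: [-3.9, -3.6, 1.7]
finger_gap: 0.0099
grip_force: 25.8
```

Emit:
send_rows:
  steps:
    - [0,0,0.0025,0.02,1]
    - [0,0,0.0025,0.02,1]
    - [0,0,0,0.02,1]
    - [0,0,0,0,1]
    - [0,0,0,0,1]

```text
time_s: 12.6
tcp_pos: [0.5959, -0.2738, 0.3336]
tool_rot: [-2.307, -2.132, 0.001]
ft_force: [-3.7, -3.9, 1.5]
finger_gap: 0.0099
grip_force: 25.8
```

```bash
python3 st.py
```

```text
axis deg -4.497556811212007 joint thumbscrew if flush 1.549 {'time_s': 12.6, 'tcp_pos': [0.596, -0.274, 0.334], 'ft_force': [-3.701, -3.891, 1.484], 'ft_torque': [-0.622, 0.679, 0.056], 'grip_force': 25.842, 'finger_gap': 0.01}
```

Run:
```python
from h import *
p=imaging.grab_frame("scene"); cv2.imwrite("pics/s3.png",cv2.resize(p["frame"][120:300,220:460,::-1],None,fx=3,fy=3,interpolation=cv2.INTER_CUBIC))
```

```text
(no output)
```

View pics/s3.png

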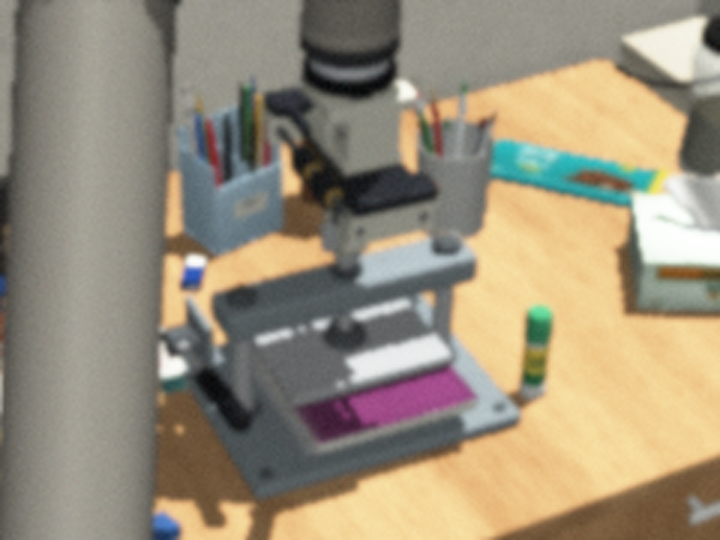

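The lever is still down, with its tip at (245,420) in the crop. The gripper holds the wing at (345,245), and the glue stick hasn't moved. I'm handing the job in.

```bash
python3 -c "
from rig import job_done
print(job_done())"
```

```text
the job is handed in; nothing more can be done
None
```

The job is handed in: the lever is down at its stop, and the thumbscrew was seated, backed off about 90° (1.55 rad by the tool angle) and is still held in the gripper at about 26 N; no verdict came back.

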